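Pile two small boards and hold the sprung keeper arm over them

TASK

Pile the two small wooden boards, in either order, squarely on the raised bed of the board stand, flat and lined up with the bed, and let go of them. Then take the stand's sprung keeper arm by its upright post and swing it round over the pile until it comes up against its stop. It springs back if let go, so finish while still holding it there by the post; leave the pile square and the other things on the worktop where they are.

Things in the scene. Friction and masses are not known exactly. Their poses are not given: they have to be found in the camera images.
- stand: dark wooden stand fixed to the worktop. Origin: on the worktop, on the vertical pivot axis; -y points roughly towards the robot, x to its right. Base 12 mm thick, from -65 to 65 mm in x, -165 to 22 mm in y. On the axis a steel column (24 mm thick, 79 mm high, coil spring); beside it, at x = 13.5, y = -34 mm, a 9 mm stop pin, 74 mm high.
- bed (a point): centre of the top face of the raised bed, 20 mm above the worktop, at x = 0, y = -107 mm of the stand, axes as the stand's. The bed is a block of the same outline as the boards: 116 mm along x, 54 mm along y, 8 mm above the base.
- board_left: plain light-wood board, 116 (x) x 54 (y) x 18 mm (z), about 0.09 kg, loose, flat on the worktop to the robot's left of the stand. Origin: centre of its underside. Same as board_right.
- board_right: plain light-wood board, 116 (x) x 54 (y) x 18 mm (z), about 0.09 kg, loose, flat on the worktop to the robot's right of the stand. Origin: centre of its underside. Same as board_left. On this side wall cabinets hang 0.62 m above the worktop, from 0.6 m ahead of the robot on: lift no higher than needed.
- grip_post (a point): upright dark-wood post, 18 mm in diameter and 50 mm tall, fixed on the free end of the keeper arm, 170 mm from the pivot axis. Origin: centre of its foot, 72 mm above the worktop; its top is at 122 mm. Its x axis points along the arm to the pivot. The flat steel arm below it (18 mm wide, 62 to 72 mm above the worktop) clears the two piled boards (top at 56 mm) by 6 mm.
- keeper (a joint): angle of the keeper arm about the vertical pivot axis (rad), growing anticlockwise seen from above. 0: parked, where the spring holds it, the arm pointing roughly to the robot's left. 1.35: against its end stop, the arm pointing along the stand's -y (roughly towards the robot), over the middle of the bed, the post 63 mm beyond the bed's centre. The spring pulls back to 0 with about 2.4 N at the post when parked and 6 N at the stop.
- garlic: garlic bulb, 53 mm, a bystander; origin under it
- lemon: lemon, 83 x 58 x 58 mm, a bystander; origin under it
- spice_jar_a: spice jar, 46 mm across, 106 mm high, a bystander; origin under it
- spice_jar_b: spice jar, 46 mm across, 106 mm high, a bystander; origin under it
- teaspoon: steel teaspoon, 139 mm long, 12 mm high, a bystander; origin under its middle
- fork: fork, 205 mm long, 17 mm high, a bystander; origin under its middle

How it is judged:
By the outcome, as a careful person would: the job done as asked, in the order asked, and still so for the second after the job is handed in, while the arm keeps its last pose, push and grip.
It also fails if it takes over 72 s, if anything falls off the work surface, if the arm or the gripper's body presses on something with over 40 N, if the wrist force passes 120 N, or if a joint passes its speed limit or range.

ROBOT

A 6-joint arm with a two-finger parallel gripper is mounted at the origin on a cart in front of the work surface, level with it; the furniture and walls round the work are solid. World frame = base frame: x ahead of the robot, y to its left, z up, the work surface at z = 0. Lengths are in mm, angles in rad, forces in N, time in s.
With the tool pointing down it reaches from about 350 to 775 mm from the base axis. Payload 7.3 kg.
Tool frame: the origin (TCP) lies midway between the tips of the shut fingers; the grasp point (between the pads) lies 19 mm behind it; z points along the fingers, y is the line along which they close (so a half turn about z gives the same grasp; the last joint's range is limited). The gripper opens to 92 mm and grips with 3 to 60 N. Pads are 19 mm wide; open, the fingers measure 130 mm over their backs; the gripper's body (75 mm by 190 mm) begins 47 mm behind the grasp point.
Start: joints at [1.027, 0.342, 1.524, -0, 1.275, -0.146], TCP at [203.368, 484.031, 226.741] pointing down, gripper open.
Joint ranges: [-2.53, 2.53], [-0.77, 2.02], [0.04, 2.7], [-1, 4.14], [0.28, 2.66], [-3.11, 3.11]. Speed limits (rad/s): [2.57, 2.57, 3.14, 3.14, 3.14, 3.14].

INTERFACE

Orientations are given as [roll, pitch, yaw] about the fixed x, y, z axes, in that order (R = Rz(yaw) Ry(pitch) Rx(roll)).
In Python, from plant import get_obs, capture, camera_model, close_job, search_frame, regions_of, pinpoint gives the robot as it stands. The module is installed in compiled form; this text tells all that it offers.
- The arm moves only by the shell command python3 -m pendant 'ROWS'. ROWS is JSON, one flat list of numbers, 7 for each row, row after row: the shift along the tool's x, y, z in units of 30 mm (1.0 is 30 mm), then the turn, a rotation vector about the tool's x, y, z in units of 4 degrees (1.0 is 4 degrees), then the closure, from -1 (fully open) to 1 (shut), so that 0 is half open. In form: [dx, dy, dz, wx, wy, wz, gripper, dx, dy, dz, wx, wy, wz, gripper, ...]. A call has 1 to 12 rows; each row shifts and turns the commanded pose from where the row before left it, along the tool's axes as they then stand; what a row does not reach is not made up. A row lasts 1/10 s, in which the tool goes at most 50 mm and 8.59 degrees, less where a joint would pass 70% of its speed; a pose out of reach is approached as far as the arm can. A call with a number of a shift or a turn outside -1 to 1 is refused whole. A call with a gripper value outside its range is refused whole. The fingers move at their own pace and stop on an object; the grip force is fixed at half the most. Time passes only in rows, so rows that do not move let the fingers close. It gives the time, the measured TCP pose, the force, the opening and the grip force at its end, in the units of the state.
- get_obs(): the state, without advancing time (a new reading comes with each control period).
- capture(name): name is "side" or "top"; returns the picture (400x640x3 uint8, red, green, blue); there is no depth.
- camera_model(name): a dict with "fov_y" (degrees; the focal length in pixels is half the picture's height over the tangent of half this angle, whatever the lens; pixels are square), "cx", "cy" (the principal point, pixels), "D" ([k1, k2, p1, p2, k3] as OpenCV has them; the pictures are not rectified), "pose" (4x4, takes a point from camera to world coordinates). Camera axes: x right, y up, looking along -z (the intrinsics and any distortion apply to the point x, -y, -z); pixel columns grow to the right and rows downward; lengths in mm; the calibration is good to about 2 mm. A picture is of the moment at which its call begins. camera_model takes no time and is no camera call.
- close_job(): hands the job in; it is judged then, once.
Trained networks look in the newest picture that a camera, given by its name, has taken for a name from the list of things; names that differ only in an ending like _2 or _b are one class to them, and where a whole thing is asked for, a point or a joint stands for the part that bears it (a point fixed in the world has none). Each returns a list of dicts, best first, with "score" (0 to 1); they miss things now and then, are a little off and sometimes report something else, mostly with a low value. They report only what shows in the picture. A call takes as long as a camera call.
- search_frame(camera, thing): "location" ([column, row] in pixels, amid what is visible of it).
- regions_of(camera, thing): "pixels" (400x640 bool, what is visible of it) and "location" ([column, row] in pixels, amid what is visible of it).
- pinpoint(camera, thing): "location" ([column, row] in pixels: a listed point, or the origin of a listed thing).
The state is a dict: "time": time; "joint_positions": joint angles; "dq": joint speeds; "tau": joint torques, N m; "tool_pos": TCP position; "tcp_rot": TCP orientation; "contact_force": force on the tool from outside, world axes, zero at the start; "moment": the same for the moment, N m; "grip_width": finger opening in mm; "finger_force": force on a finger pad.
Only numpy, scipy, OpenCV 4.12 (cv2) and the standard library are available. Lean on these libraries where they do the work, as an engineer would, in place of code of your own. Each camera call takes 0.05 s, during which the arm holds its last target. There are 200 camera calls.

## Working session

There is one attempt and no reset: what is moved stays moved. The work goes in short steps, Python scripts to look and compute and a shell command to move; the robot and the scene stay as the last step left them, time stands still between calls to the robot, and variables do not carry over. Pictures are saved under pics/ and viewed, at most 10 in all, crops included, and the job is handed in when it is done.

```bash
mkdir -p pics; cat > h.py <<'E'
import numpy as np, cv2
from scipy.spatial.transform import Rotation as R
from plant import *
def ray(cam,px):
    m=camera_model(cam); f=200/np.tan(np.radians(m["fov_y"])/2)
    K=np.array([[f,0,m["cx"]],[0,f,m["cy"]],[0,0,1]])
    u=cv2.undistortPoints(np.array(px,float).reshape(-1,1,2),K,np.array(m["D"],float)).reshape(-1,2)
    d=np.c_[u[:,0],-u[:,1],-np.ones(len(u))]; P=np.array(m["pose"])
    return P[:3,3],d@P[:3,:3].T
def onplane(cam,px,z):
    o,d=ray(cam,px); return o+d*((z-o[2])/d[:,2])[:,None]
def proj(cam,X):
    m=camera_model(cam); f=200/np.tan(np.radians(m["fov_y"])/2)
    K=np.array([[f,0,m["cx"]],[0,f,m["cy"]],[0,0,1]]);P=np.array(m["pose"])
    c=(np.atleast_2d(X)-P[:3,3])@P[:3,:3]; c=c*[1,-1,-1]
    return cv2.projectPoints(c.reshape(-1,1,3),np.zeros(3),np.zeros(3),K,np.array(m["D"],float))[0].reshape(-1,2)
def save(cam,name):
    im=capture(cam); cv2.imwrite(f"pics/{name}.png",im[:,:,::-1]); return im
def boardrect(cam,thing,z):
    for r in regions_of(cam,thing)[:3]:
        m=r["pixels"].astype(np.uint8)
        c=max(cv2.findContours(m,cv2.RETR_EXTERNAL,cv2.CHAIN_APPROX_NONE)[0],key=len).reshape(-1,2)
        w=onplane(cam,c,z)[:,:2].astype(np.float32)
        print(thing,round(r["score"],2),r["location"],cv2.minAreaRect(w),m.sum())
def state():
    o=get_obs(); print({k:np.round(o[k],3).tolist() for k in o})
E
python3 - <<'E'
from h import *
np.set_printoptions(suppress=True,precision=1)
state()
for c in("side","top"):
    save(c,c+"0"); m=camera_model(c); print(c,m["fov_y"],np.array(m["pose"]))
for t in("board_left","board_right"):
    boardrect("top",t,18)
for c in("side","top"):
  for t,z in(("stand",0),("bed",20),("grip_post",72),("board_left",0),("board_right",0)):
    for r in pinpoint(c,t)[:2]: print(c,t,round(r["score"],2),r["location"],onplane(c,r["location"],z)[0])
for t in("garlic","lemon","spice_jar_a","teaspoon","fork"):
    for r in pinpoint("top",t)[:2]: print(t,round(r["score"],2),r["location"],onplane("top",r["location"],0)[0])
E
```

```text
{'time': 0.0, 'joint_positions': [1.027, 0.343, 1.525, -0.0, 1.275, -0.146], 'dq': [-0.001, -0.0, -0.001, 0.001, 0.001, -0.0], 'tau': [-0.001, -43.124, -24.422, 0.072, 0.056, -0.0], 'tool_pos': [203.147, 483.663, 226.04], 'tcp_rot': [-3.14, -0.0, 2.744], 'contact_force': [0.128, 0.316, 0.275], 'moment': [0.074, 0.041, -0.021], 'finger_force': 0.0, 'grip_width': 91.918}
side 42.61305102002519 [[    1.      0.1    -0.1   402.9]
 [   -0.2     0.6    -0.8 -1253.4]
 [   -0.      0.8     0.6   953.1]
 [    0.      0.      0.      1. ]]
top 47.12636214179996 [[   0.1    0.8   -0.5 -387.3]
 [  -1.     0.1   -0.1 -104.5]
 [  -0.     0.5    0.8 1550.8]
 [   0.     0.     0.     1. ]]
board_left 0.49 [234.4, 225.3] ((475.3437805175781, 304.24176025390625), (80.99375915527344, 39.37371063232422), 42.83971405029297) 113
board_right 0.6 [365.7, 239.4] ((443.4317626953125, -205.6680908203125), (115.98828887939453, 53.19155502319336), 6.263354301452637) 381
board_right 0.36 [287.3, 196.8] ((614.4074096679688, 104.0667495727539), (48.38958740234375, 201.77081298828125), 5.809864521026611) 251
side st
[... 239 characters left out ...]
 [ 453.  -209.4    0. ]
side board_right 0.7 [264.4, 170.6] [443.6 312.2   0. ]
top stand 0.63 [309.2, 201.4] [612.9  26.6   0. ]
top bed 0.97 [307.4, 227.8] [479.1  20.8  20. ]
top grip_post 0.56 [267.2, 201.1] [555.8 182.2  72. ]
top board_left 0.48 [231.6, 231.4] [452. 315.   0.]
top board_right 0.66 [365.9, 239.6] [ 455.6 -205.5    0. ]
top board_right 0.63 [379.6, 197.9] [ 651.  -256.1    0. ]
garlic 0.59 [346.4, 211.5] [ 576.3 -125.2    0. ]
lemon 0.74 [377.5, 197.6] [ 651.8 -247.6    0. ]
spice_jar_a 0.81 [336.1, 173.0] [763.  -73.1   0. ]
spice_jar_a 0.48 [317.3, 170.6] [769.7   6.6   0. ]
teaspoon 0.7 [305.9, 252.0] [385.6  18.4   0. ]
fork 0.65 [430.3, 260.2] [ 386.4 -447.1    0. ]
```

View pics/top0.png

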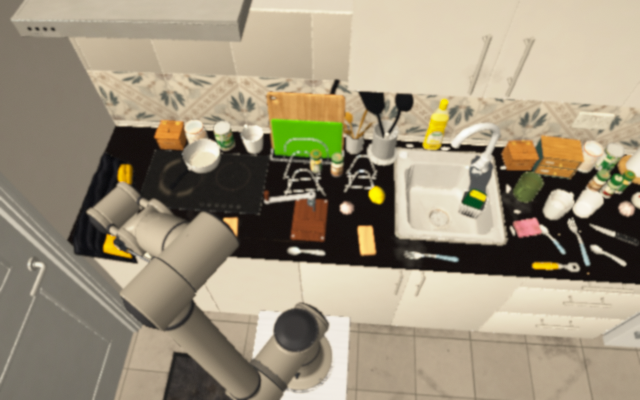

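View pics/side0.png

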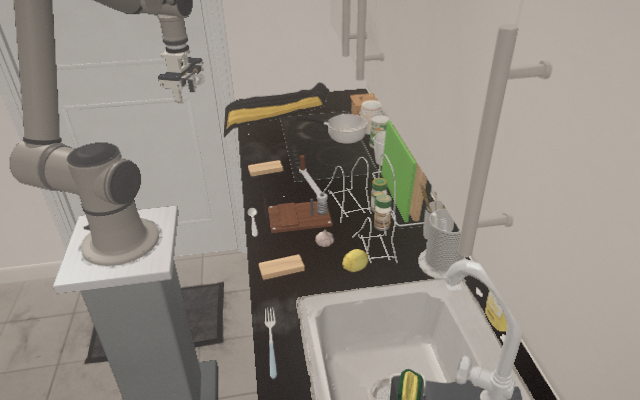

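The top view shows the stand near (310,220), the right board at (367,240), and the left board mostly hidden by the arm at (232,226). The side view shows both boards at (265,168) and (282,267), the stand at (300,215), and the post at (302,165). The boards' long sides lie roughly along world x, so each needs about a quarter turn to match the bed. Next I'll fit the models to the masks from both cameras.

```bash
cat >> h.py <<'E'
from scipy.optimize import minimize
def box(x0,x1,y0,y1,z0,z1): return np.array([[a,b,c] for a in(x0,x1) for b in(y0,y1) for c in(z0,z1)],float)
BOARD=[box(-58,58,-27,27,0,18)]
STAND=[box(-65,65,-165,22,0,12),box(-58,58,-134,-80,12,20),box(-11,11,-11,11,0,79)]
def place(V,p,z=0):
    c,s=np.cos(p[2]),np.sin(p[2]); return V@np.array([[c,s,0],[-s,c,0],[0,0,1]])+[p[0],p[1],z]
def render(cam,parts,p,z=0,S=8):
    m=np.zeros((400*S,640*S),np.uint8)
    for V in parts:
        h=cv2.convexHull(proj(cam,place(V,p,z)).astype(np.float32)).reshape(-1,2)
        cv2.fillConvexPoly(m,np.round((h+.5)*S*16-8).astype(np.int32),255,shift=4)
    return cv2.resize(m,(640,400),interpolation=cv2.INTER_AREA)/255.
def fit(masks,parts,p0,z=0):
    def c(q):
        p=[q[0],q[1],q[2]/200]; s=0
        for cam,m in masks.items():
            r=render(cam,parts,p,z); s+=np.abs(r-m).sum()/r.sum()
        return s
    q0=np.array([p0[0],p0[1],p0[2]*200])
    r=minimize(c,q0,method="Nelder-Mead",options=dict(initial_simplex=q0+np.array([[0,0,0],[12,0,0],[0,12,0],[0,0,25]]),xatol=.2,fatol=1e-4,maxiter=80))
    return np.array([r.x[0],r.x[1],r.x[2]/200]),r.fun
def mask(cam,thing,near):
    c=[r for r in regions_of(cam,thing) if np.hypot(*(np.array(r["location"])-near))<15]
    return c[0]["pixels"].astype(float) if c else None
E
time python3 - <<'E'
from h import *
np.set_printoptions(suppress=True,precision=3)
capture("side");capture("top")
def go(n,parts,near,p0,thing=None):
    ms={c:mask(c,thing or n,np.array(v)) for c,v in near.items()}
    print(n,{c:(None if m is None else m.sum()) for c,m in ms.items()})
    ms={c:m for c,m in ms.items() if m is not None}
    for sub in [ms]+[{c:m} for c,m in ms.items()]: 
        print(list(sub),*fit(sub,parts,p0))
    for c,m in ms.items(): np.save(f"m_{n}_{c}.npy",m)
go("board_right",BOARD,dict(top=(366,240),side=(282,267)),(454,-207,0.1))
go("board_left",BOARD,dict(side=(266,170)),(452,305,0.1))
go("stand",STAND,dict(top=(309,220),side=(300,215)),(605,20,-1.5))
for c,(x,y) in dict(top=(250,185),side=(220,135)).items():
    im=cv2.imread(f"pics/{c}0.png")[y:y+80,x:x+120]
    g=im.copy()
    try:
        m=np.load(f"m_stand_{c}.npy")[y:y+80,x:x+120]; g[m>0]=g[m>0]//2+np.array([0,127,0],np.uint8)
    except Exception as e: print(e)
    cv2.imwrite(f"pics/crop_{c}.png",cv2.resize(np.hstack([im,g]),None,fx=3.3,fy=3.3,interpolation=cv2.INTER_CUBIC))
a=cv2.imread("pics/crop_top.png");b=cv2.imread("pics/crop_side.png");cv2.imwrite("pics/crops.png",np.vstack([a,b]))
E
```

```text
board_right {'top': np.float64(372.0), 'side': np.float64(756.0)}
['top', 'side'] [ 449.865 -207.044    0.125] 0.2222291908655057
['top'] [ 450.945 -205.972    0.102] 0.14573986991694143
['side'] [ 449.822 -207.672    0.143] 0.0704198010191701
board_left {'side': np.float64(376.0)}
['side'] [445.841 316.031   0.123] 0.10262691105667707
['side'] [445.841 316.031   0.123] 0.10262691105667707
stand {'top': np.float64(1539.0), 'side': np.float64(2040.0)}
['top', 'side'] [599.971  17.418  -1.57 ] 0.41033545968038154
['top'] [602.829  19.401  -1.553] 0.2014048268546894
['side'] [599.32   16.617  -1.572] 0.1962047308390594
real	0m5.499s
user	0m6.469s
sys	0m0.662s
```

View pics/crops.png

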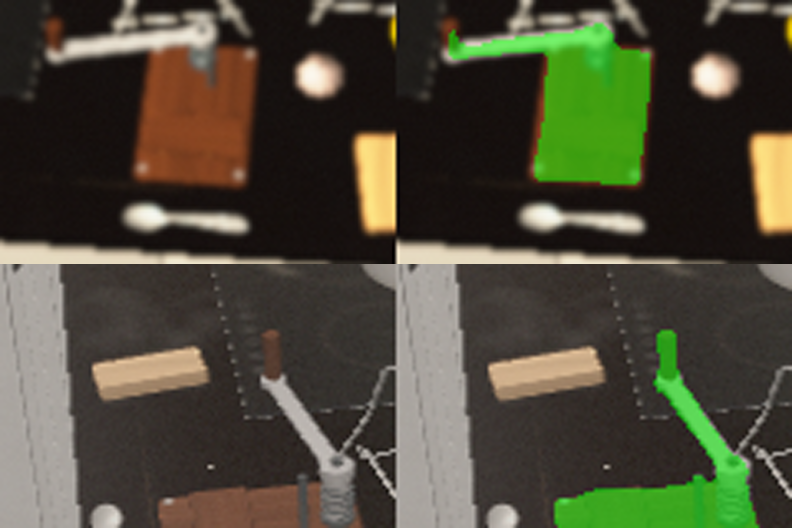

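The stand mask includes the arm, post and pin, so I'll add them to the model and refit.

```bash
cat >> h.py <<'E'
def keeper(a):
    t=-np.pi/2-1.35+a; c=np.cos(t);s=np.sin(t); M=np.array([[c,s,0],[-s,c,0],[0,0,1]])
    cyl=lambda x,y,r,z0,z1: np.array([[x+r*np.cos(k),y+r*np.sin(k),z] for k in np.arange(0,6.28,.4) for z in(z0,z1)])
    return [box(0,179,-9,9,62,72)@M,cyl(170,0,9,72,122)@M]+[cyl(13.5,-34,4.5,0,74),cyl(0,0,12,0,79)]
FULL=STAND[:2]+keeper(0)
E
python3 - <<'E'
from h import *
np.set_printoptions(suppress=True,precision=3)
ms={c:np.load(f"m_stand_{c}.npy") for c in("top","side")}
out=[]
for sub in [ms]+[{c:m} for c,m in ms.items()]:
    p,f=fit(sub,FULL,(600,18,-1.57)); print(list(sub),p,f,"bed",place(np.array([[0,-107,20.]]),p)[0],"post",place(keeper(0)[1],p).mean(0))
    if len(sub)==2: P=p
for c,(x,y) in dict(top=(250,185),side=(240,145)).items():
    im=cv2.resize(cv2.imread(f"pics/{c}0.png")[y:y+80,x:x+120],None,fx=6,fy=6,interpolation=cv2.INTER_CUBIC)
    for V in FULL:
        h=cv2.convexHull(proj(c,place(V,P)).astype(np.float32)).reshape(-1,2)
        cv2.polylines(im,[np.int32((h+.5-[x,y])*6)],True,(0,255,0),1)
    out.append(cv2.resize(im,None,fx=.62,fy=.62,interpolation=cv2.INTER_AREA))
cv2.imwrite("pics/ov.png",np.vstack(out))
E
```

```text
['top', 'side'] [599.392  15.435  -1.574] 0.1707169437603745 bed [492.393  15.78   20.   ] post [562.682 181.592  97.   ]
['top'] [601.216  17.985  -1.548] 0.11509190399488217 bed [494.244  15.516  20.   ] post [560.15  183.119  97.   ]
['side'] [599.531  15.656  -1.576] 0.053611161224367064 bed [492.533  16.198  20.   ] post [563.129 181.88   97.   ]
```

View pics/ov.png

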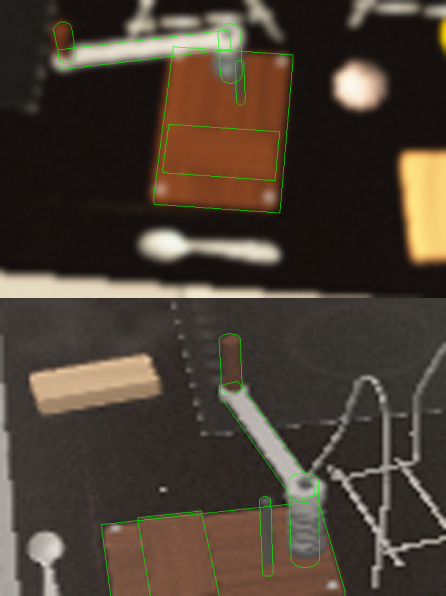

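Bed ≈ (492.8, 15.7) and stand yaw ≈ -π/2. Right board ≈ (450, -207), yaw 0.125. I'll turn the tool to the board's yaw and head for it.

```bash
cat >> h.py <<'E'
def todo(x,y,z,yaw=None):
    "shift in tool units and turn in units to get to a downward pose (shift given for tool axes after the turn)"
    o=get_obs(); t=np.array(o["tool_pos"]); r=R.from_euler("xyz",o["tcp_rot"])
    g=R.from_euler("xyz",[np.pi,0,o["tcp_rot"][2] if yaw is None else yaw])
    w=(r.inv()*g).as_rotvec()/np.radians(4); d=g.inv().apply(np.array([x,y,z])-t)/30
    print("t",round(o["time"],2),"pos",t.round(1),"rot",np.round(o["tcp_rot"],3),"F",np.round(o["contact_force"],1),"w",round(o["grip_width"],1),"| turn",w.round(2),"shift",d.round(3))
E
python3 -m pendant '[0,0,0,0,0,-0.94,-1,0,0,0,0,0,-0.94,-1,0,0,0,0,0,-0.94,-1,0,0,0,0,0,-0.94,-1,0,0,0,0,0,-0.94,-1,0,0,0,0,0,-0.94,-1,0,0,0,0,0,-0.94,-1,0,0,0,0,0,-0.94,-1,-0.93,-0.62,0,0,0,0,-1,-0.93,-0.62,0,0,0,0,-1,-0.93,-0.62,0,0,0,0,-1,-0.93,-0.62,0,0,0,0,-1]'
python3 -m pendant '[-0.93,-0.62,0,0,0,0,-1,-0.93,-0.62,0,0,0,0,-1,-0.93,-0.62,0,0,0,0,-1,-0.93,-0.62,0,0,0,0,-1,0.1,-0.95,0,0,0,0,-1,0.1,-0.95,0,0,0,0,-1,0.1,-0.95,0,0,0,0,-1,0.1,-0.95,0,0,0,0,-1,0.1,-0.95,0,0,0,0,-1,0.1,-0.95,0,0,0,0,-1,0.1,-0.95,0,0,0,0,-1,0.1,-0.95,0,0,0,0,-1]'
python3 -m pendant '[0.1,-0.95,0,0,0,0,-1,0.1,-0.95,0,0,0,0,-1,0.1,-0.95,0,0,0,0,-1,0.1,-0.95,0,0,0,0,-1,0.1,-0.95,0,0,0,0,-1,0.1,-0.95,0,0,0,0,-1,0.1,-0.95,0,0,0,0,-1,0.1,-0.95,0,0,0,0,-1,0.1,-0.95,0,0,0,0,-1,0.1,-0.95,0,0,0,0,-1,0.1,-0.95,0,0,0,0,-1,0.1,-0.95,0,0,0,0,-1]'
python3 - <<'E'
from h import *
todo(450,-207,3,0.125-np.pi)
np.set_printoptions(suppress=True,precision=3)
capture("top");capture("side")
ms={c:mask(c,"board_left",np.array(v)) for c,v in dict(top=(231,228),side=(266,170)).items()}
ms={c:m for c,m in ms.items() if m is not None}
for sub in [ms]+[{c:m} for c,m in ms.items()]: print(list(sub),*fit(sub,BOARD,(446,314,.12)))
E
```

```text
time: 2.5
tool_pos: [324.5, 423.8, 226.8]
tcp_rot: [3.141, 0.0, -3.014]
contact_force: [0.6, -0.9, 0.1]
grip_width: 91.7
finger_force: 0.0
time: 3.7
tool_pos: [448.7, 134.4, 226.8]
tcp_rot: [3.142, 0.0, -3.014]
contact_force: [0.1, 0.2, -0.5]
grip_width: 92.0
finger_force: 0.0
time: 4.9
tool_pos: [456.3, -209.5, 226.8]
tcp_rot: [-3.142, 0.0, -3.015]
contact_force: [0.8, -0.4, -0.0]
grip_width: 91.9
finger_force: 0.0
t 4.9 pos [ 456.3 -209.5  226.8] rot [-3.142  0.    -3.015] F [ 0.8 -0.4 -0. ] w 91.9 | turn [-0.    0.    0.03] shift [0.199 0.108 7.459]
['top'] [448.39  316.524   0.133] 0.10016318929035707
['top'] [448.39  316.524   0.133] 0.10016318929035707
```

```bash
python3 -m pendant '[0.1,0.05,0.9,0,0,0,-1,0.1,0.05,0.9,0,0,0,-1,0,0,0.9,0,0,0,-1,0,0,0.9,0,0,0,-1,0,0,0.9,0,0,0,-1,0,0,0.9,0,0,0,-1,0,0,0.9,0,0,0,-1,0,0,0.6,0,0,0,-1,0,0,0.35,0,0,0,-1,0,0,0.2,0,0,0,-1,0,0,0,0,0,0,-1]'
python3 -m pendant '[0,0,0,0,0,0,1,0,0,0,0,0,0,1,0,0,0,0,0,0,1,0,0,0,0,0,0,1,0,0,0,0,0,0,1,0,0,0,0,0,0,1,0,0,0,0,0,0,1,0,0,0,0,0,0,1,0,0,0,0,0,0,1,0,0,0,0,0,0,1]'
python3 - <<'E'
from h import *
todo(492.6,15.7,123,np.pi/2)
E
```

```text
time: 6.2
tool_pos: [450.2, -205.5, 3.1]
tcp_rot: [3.141, -0.0, -3.014]
contact_force: [-0.4, -0.3, 0.5]
grip_width: 91.9
finger_force: 0.0
time: 7.2
tool_pos: [450.3, -206.2, 3.4]
tcp_rot: [-3.141, 0.0, -3.014]
contact_force: [-1.3, -1.3, 4.8]
grip_width: 53.9
finger_force: 30.0
t 7.2 pos [ 450.3 -206.2    3.4] rot [-3.141  0.    -3.014] F [-1.3 -1.3  4.8] w 53.9 | turn [0.000e+00 1.000e-02 2.432e+01] shift [ 7.398  1.411 -3.986]
```

```bash
python3 -m pendant '[0,0,-0.5,0,0,0,1,0,0,-0.9,0,0,0,1,0,0,-0.9,0,0,0,1,0,0,-0.9,0,0,0,1,0,0,-0.8,0,0,0.97,1,0,0,0,0,0,0.97,1,0,0,0,0,0,0.97,1,0,0,0,0,0,0.97,1,0,0,0,0,0,0.97,1,0,0,0,0,0,0.97,1,0,0,0,0,0,0.97,1,0,0,0,0,0,0.97,1]'
python3 -m pendant '[0,0,0,0,0,0.97,1,0,0,0,0,0,0.97,1,0,0,0,0,0,0.97,1,0,0,0,0,0,0.97,1,0,0,0,0,0,0.97,1,0,0,0,0,0,0.97,1,0,0,0,0,0,0.97,1,0,0,0,0,0,0.97,1,0,0,0,0,0,0.97,1,0,0,0,0,0,0.97,1,0,0,0,0,0,0.97,1,0,0,0,0,0,0.97,1]'
python3 -m pendant '[0,0,0,0,0,0.97,1,0,0,0,0,0,0.97,1,0,0,0,0,0,0.97,1,0,0,0,0,0,0.97,1,0.8,0.15,0,0,0,0.97,1,0.8,0.15,0,0,0,0,1,0.8,0.15,0,0,0,0,1,0.8,0.15,0,0,0,0,1,0.8,0.15,0,0,0,0,1,0.8,0.15,0,0,0,0,1,0.8,0.15,0,0,0,0,1,0.8,0.15,0,0,0,0,1]'
python3 -m pendant '[0.5,0.1,0,0,0,0,1,0,0,0,0,0,0,1]'
python3 - <<'E'
from h import *
np.set_printoptions(suppress=True,precision=3)
todo(492.6,15.7,23,np.pi/2)
capture("top");im=save("side","held")
cv2.imwrite("pics/held_crop.png",cv2.resize(im[120:260,220:400,::-1],None,fx=4,fy=4,interpolation=cv2.INTER_CUBIC))
for c in("side","top"):
    for r in regions_of(c,"board_right"): print(c,r["score"],r["location"],r["pixels"].sum(), onplane(c,r["location"],130)[0])
E
```

```text
time: 8.4
tool_pos: [449.6, -205.5, 122.5]
tcp_rot: [3.141, -0.002, 2.724]
contact_force: [-0.5, -0.1, -1.2]
grip_width: 53.7
finger_force: 30.0
time: 9.6
tool_pos: [449.6, -205.5, 122.5]
tcp_rot: [-3.141, -0.002, 1.912]
contact_force: [0.2, -0.6, -1.8]
grip_width: 53.7
finger_force: 30.0
time: 10.8
tool_pos: [483.0, -12.3, 122.6]
tcp_rot: [-3.14, -0.001, 1.576]
contact_force: [-0.2, 0.2, -1.9]
grip_width: 54.0
finger_force: 30.0
time: 11.0
tool_pos: [486.0, 3.3, 122.6]
tcp_rot: [-3.14, -0.001, 1.578]
contact_force: [-0.1, -1.0, -2.0]
grip_width: 53.9
finger_force: 30.0
t 11.0 pos [486.    3.3 122.6] rot [-3.14  -0.001  1.578] F [-0.1 -1.  -2. ] w 53.9 | turn [-0.02 -0.01  0.11] shift [0.415 0.22  3.319]
side 0.89 [283.5, 185.8] 479 [486.576   3.066 130.   ]
top 0.47 [325.1, 211.7] 108 [488.862 -46.19  130.   ]
```

View pics/held_crop.png

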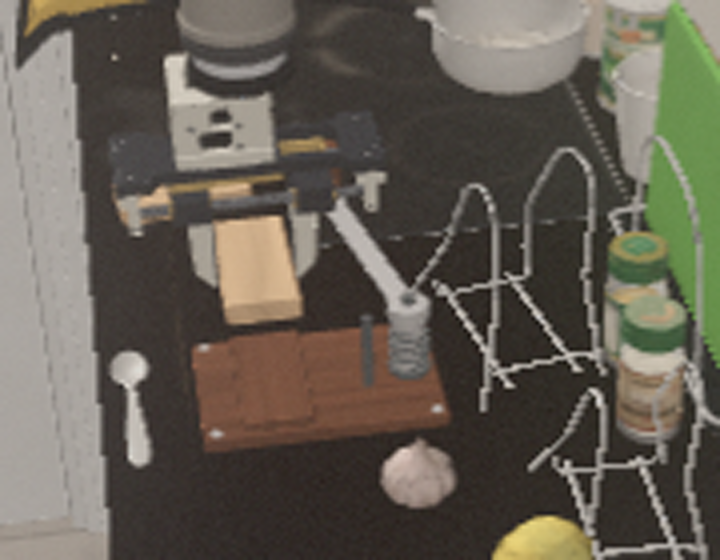

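The side view shows the board held level above the stand. Its near end's lower corners are at about (277.7,200.5) and (295.2,198.9). I'll compare these with the prediction for zero slip along the board.

```bash
python3 - <<'E'
from h import *
np.set_printoptions(suppress=True,precision=3)
o=get_obs();t=o["tool_pos"]
z0=t[2]-3.4
for L in(54,58,62): print(L,proj("side",place(np.array([[-L,-27,0],[-L,27,0],[-L,-27,18],[-L,27,18]]),(t[0],t[1],np.pi/2),z0)).round(1).tolist())
r=[r for r in regions_of("side","board_right") if r["score"]>.8][0]; m=r["pixels"].copy().astype(float)
# fit only on the free end (rows below the fingers)
def cost(q):
    a=render("side",BOARD,(t[0]+q[0],t[1]+q[1],np.pi/2+.007),z0)
    return np.abs(a-m)[184:].sum()
b=minimize(cost,[0,0],method="Nelder-Mead",options=dict(initial_simplex=[[0,0],[6,0],[0,8]]));print(b.x,b.fun,m[184:].sum())
E
```

```text
54 [[295.1, 198.5], [276.2, 200.6], [294.8, 193.3], [275.8, 195.4]]
58 [[295.2, 199.3], [276.3, 201.4], [294.9, 194.1], [275.9, 196.2]]
62 [[295.4, 200.1], [276.5, 202.2], [295.1, 194.9], [276.0, 197.0]]
[-1.857  2.449] 17.15686274509804 318.0
```

```bash
python3 -m pendant '[0.2,0.15,0,0,0,0.1,1,0.18,0.1,0,0,0,0,1,0,0,0.6,0,0,0,1,0,0,0.6,0,0,0,1,0,0,0.6,0,0,0,1,0,0,0.6,0,0,0,1,0,0,0.5,0,0,0,1,0,0,0,0,0,0,1]'
python3 - <<'E'
from h import *
np.set_printoptions(suppress=True,precision=3)
todo(493.5,14.8,23,np.pi/2)
capture("top");im=save("side","low1")
o=get_obs();t=o["tool_pos"];z0=t[2]-3.4
cv2.imwrite("pics/low1_crop.png",cv2.resize(im[170:250,250:350,::-1],None,fx=6,fy=6,interpolation=cv2.INTER_CUBIC))
for r in regions_of("side","board_right"): print(r["score"],r["location"],r["pixels"].sum())
r=regions_of("side","board_right")[0]; m=r["pixels"].astype(float)
cut=int(proj("side",[[t[0]-27,t[1]-20,z0+18]])[0,1])+1
def cost(q):
    a=render("side",BOARD,(t[0]+q[0],t[1]+q[1],np.pi/2),z0); return np.abs(a-m)[cut:].sum()
b=minimize(cost,[0,0],method="Nelder-Mead",options=dict(initial_simplex=[[0,0],[6,0],[0,8]]));print(cut,b.x,b.fun,m[cut:].sum())
E
```

```text
time: 12.05
tool_pos: [492.9, 13.2, 34.5]
tcp_rot: [-3.138, -0.001, 1.569]
contact_force: [-0.7, -0.1, -1.1]
grip_width: 53.7
finger_force: 30.0
t 12.05 pos [492.9  13.2  34.5] rot [-3.138 -0.001  1.569] F [-0.7 -0.1 -1.1] w 53.7 | turn [-0.05 -0.01 -0.03] shift [0.054 0.021 0.385]
0.97 [288.7, 207.7] 433
211 [-3.247  2.742] 16.274509803921568 198.0
```

View pics/low1_crop.png

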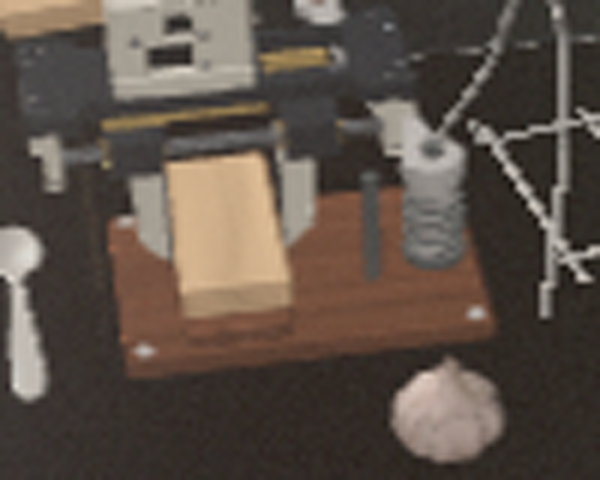

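The board hovers 11 mm above the bed and is lined up to about 1–2 mm. The board's corner is at crop (184,314) and the bed edge is just below and slightly right of it. I'll nudge it, lower it and release with a partial opening.

```bash
python3 -m pendant '[0.03,0.055,0,0.05,0,0,1,0,0,0.12,0,0,0,1,0,0,0.12,0,0,0,1,0,0,0.08,0,0,0,1,0,0,0.05,0,0,0,1,0,0,0,0,0,0,1]'
python3 - <<'E'
from h import *
todo(494.6,14,23.4,np.pi/2)
E
```

```text
time: 12.85
tool_pos: [495.3, 13.7, 24.8]
tcp_rot: [-3.138, -0.0, 1.569]
contact_force: [0.4, 0.5, -0.9]
grip_width: 53.8
finger_force: 30.0
t 12.85 pos [495.3  13.7  24.8] rot [-3.138 -0.     1.569] F [ 0.4  0.5 -0.9] w 53.8 | turn [-0.06 -0.   -0.03] shift [ 0.009 -0.024  0.047]
```

```bash
python3 -m pendant '[0,-0.02,0.05,-0.06,0,0,1,0,0,0.02,0,0,0,1,0,0,0,0,0,0,-0.4,0,0,0,0,0,0,-0.5,0,0,0,0,0,0,-0.5,0,0,0,0,0,0,-0.5,0,0,-0.3,0,0,0,-0.5,0,0,-0.7,0,0,0,-0.5,0,0,-1,0,0,0,-1,0,0,-1,0,0,0,-1,0,0,-1,0,0,0,-1,0,0,-1,0,0,0,-1]'
python3 - <<'E'
from h import *
todo(448.4,316.5,150,0.13-np.pi)
E
```

```text
time: 14.05
tool_pos: [494.6, 13.7, 175.0]
tcp_rot: [3.14, 0.0, 1.569]
contact_force: [0.6, -0.5, 0.2]
grip_width: 90.7
finger_force: 0.0
t 14.05 pos [494.6  13.7 175. ] rot [3.14  0.    1.569] F [ 0.6 -0.5  0.2] w 90.7 | turn [ 1.000e-02  2.000e-02 -2.439e+01] shift [ 0.219 10.206  0.832]
```

```bash
python3 -m pendant '[1,-0.155,0,0,0,0,-1,1,-0.155,0,0,0,0,-1,1,-0.155,0,0,0,0,-1,1,-0.155,0,0,0,0,-1,1,-0.155,0,0,0,0,-1,1,-0.155,0,0,0,0,-1,1,-0.155,0,0,0,0,-1,1,-0.155,0,0,0,0,-1,1,-0.155,0,0,0,0,-1,1,-0.155,0,0,0,0,-1,0,0,0,0,0,-1,-1,0,0,0,0,0,-1,-1]'
python3 -m pendant '[0,0,0,0,0,-1,-1,0,0,0,0,0,-1,-1,0,0,0,0,0,-1,-1,0,0,0,0,0,-1,-1,0,0,0,0,0,-1,-1,0,0,0,0,0,-1,-1,0,0,0,0,0,-1,-1,0,0,0,0,0,-1,-1,0,0,0,0,0,-1,-1,0,0,0,0,0,-1,-1,0,0,0,0,0,-1,-1,0,0,0,0,0,-1,-1]'
python3 -m pendant '[0,0,0,0,0,-1,-1,0,0,0,0,0,-1,-1,0,0,0,0,0,-1,-1,0,0,0,0,0,-1,-1,0,0,0,0,0,-1,-1,0,0,0,0,0,-1,-1,0,0,0,0,0,-1,-1,0,0,0,0,0,-1,-1,0,0,0,0,0,-1,-1,0,0,0,0,0,-1,-1,0,0,0,0,0,-0.4,-1]'
python3 - <<'E'
from h import *
np.set_printoptions(suppress=True,precision=3)
todo(447.5,316.3,3.2,0.13-np.pi)
im=save("side","placed1");capture("top")
cv2.imwrite("pics/placed1_crop.png",cv2.resize(im[170:250,250:350,::-1],None,fx=6,fy=6,interpolation=cv2.INTER_CUBIC))
q=proj("side",[[493,15,38]])[0]; q2=proj("top",[[493,15,38]])[0]
ms={c:mask(c,"board_right",v) for c,v in dict(side=q,top=q2).items()}; ms={c:m for c,m in ms.items() if m is not None}
for sub in [ms]+[{c:m} for c,m in ms.items()]: print(list(sub),*fit(sub,BOARD,(494,15,1.55),20))
E
```

```text
time: 15.25
tool_pos: [448.4, 314.8, 173.5]
tcp_rot: [3.141, -0.0, 1.713]
contact_force: [-0.2, -0.8, -0.4]
grip_width: 91.7
finger_force: 0.0
time: 16.45
tool_pos: [448.8, 313.8, 173.7]
tcp_rot: [3.141, 0.001, 2.549]
contact_force: [0.9, 0.3, -0.2]
grip_width: 91.7
finger_force: 0.0
time: 17.55
tool_pos: [448.8, 313.8, 173.6]
tcp_rot: [3.141, 0.001, -3.009]
contact_force: [-0.9, 0.3, -0.3]
grip_width: 91.4
finger_force: 0.0
t 17.55 pos [448.8 313.8 173.6] rot [ 3.141  0.001 -3.009] F [-0.9  0.3 -0.3] w 91.4 | turn [0.   0.02 0.04] shift [0.033 0.089 5.679]
['side', 'top'] [493.079  13.299   1.573] 0.17237266496074793
['side'] [493.691  13.194   1.572] 0.07568370893421612
['top'] [492.1    13.605   1.573] 0.09016192560175056
```

View pics/placed1_crop.png

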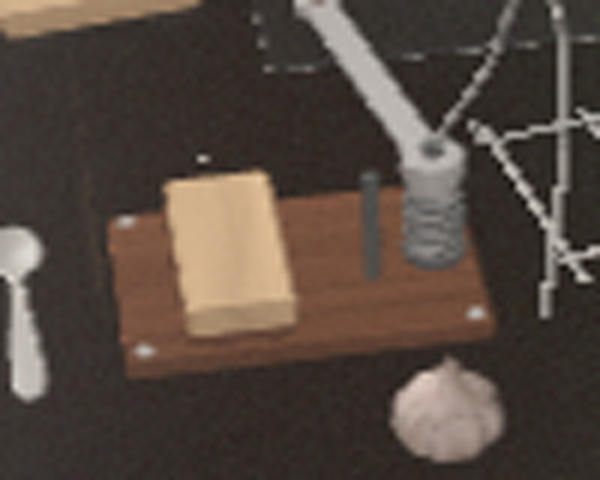

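Board 1 lies flat and parallel, fitted at (493.1, 13.3) against the bed at (492.4, 15.8), so it is about 2.5 mm off along the bed's long axis. I'll set board 2 on top, then grip both together and shift the pile. First, pick up the left board.

```bash
python3 -m pendant '[0.03,0.09,0.9,0,0,0.04,-1,0,0,0.9,0,0,0,-1,0,0,0.9,0,0,0,-1,0,0,0.9,0,0,0,-1,0,0,0.9,0,0,0,-1,0,0,0.6,0,0,0,-1,0,0,0.35,0,0,0,-1,0,0,0.2,0,0,0,-1,0,0,0,0,0,0,1,0,0,0,0,0,0,1,0,0,0,0,0,0,1,0,0,0,0,0,0,1]'
python3 -m pendant '[0,0,0,0,0,0,1,0,0,0,0,0,0,1,0,0,0,0,0,0,1,0,0,0,0,0,0,1,0,0,0,0,0,0,1]'
python3 - <<'E'
from h import *
todo(494.6,14,173,np.pi/2)
E
```

```text
time: 18.95
tool_pos: [448.2, 316.6, 4.3]
tcp_rot: [3.141, 0.002, -3.014]
contact_force: [0.4, 0.3, -0.2]
grip_width: 64.2
finger_force: 0.0
time: 19.45
tool_pos: [448.0, 316.6, 4.0]
tcp_rot: [3.141, 0.001, -3.014]
contact_force: [-1.3, 0.5, 5.2]
grip_width: 53.8
finger_force: 30.0
t 19.45 pos [448.  316.6   4. ] rot [ 3.141e+00  1.000e-03 -3.014e+00] F [-1.3  0.5  5.2] w 53.8 | turn [2.000e-02 1.000e-02 2.433e+01] shift [-10.086   1.553  -5.634]
```

```bash
python3 -m pendant '[0,0,-0.6,0,0,0,1,0,0,-1,0,0,0,1,0,0,-1,0,0,0,1,0,0,-1,0,0,0,1,0,0,-1,0,0,0,1,0,0,-1,0,0,0.97,1,0,0,0,0,0,0.97,1,0,0,0,0,0,0.97,1,0,0,0,0,0,0.97,1,0,0,0,0,0,0.97,1,0,0,0,0,0,0.97,1,0,0,0,0,0,0.97,1]'
python3 -m pendant '[0,0,0,0,0,0.97,1,0,0,0,0,0,0.97,1,0,0,0,0,0,0.97,1,0,0,0,0,0,0.97,1,0,0,0,0,0,0.97,1,0,0,0,0,0,0.97,1,0,0,0,0,0,0.97,1,0,0,0,0,0,0.97,1,0,0,0,0,0,0.97,1,0,0,0,0,0,0.97,1,0,0,0,0,0,0.97,1,0,0,0,0,0,0.97,1]'
python3 -m pendant '[0,0,0,0,0,0.97,1,0,0,0,0,0,0.97,1,0,0,0,0,0,0.97,1,0,0,0,0,0,0.97,1,0,0,0,0,0,0.97,1,0,0,0,0,0,0.97,1,-0.9,0.14,0,0,0,0.1,1,-0.9,0.14,0,0,0,0,1,-0.9,0.14,0,0,0,0,1,-0.9,0.14,0,0,0,0,1,-0.9,0.14,0,0,0,0,1,-0.9,0.14,0,0,0,0,1]'
python3 -m pendant '[-0.9,0.14,0,0,0,0,1,-0.9,0.14,0,0,0,0,1,-0.9,0.14,0,0,0,0,1,-0.9,0.14,0,0,0,0,1,-0.9,0.14,0,0,0,0,1,0,0,0,0,0,0,1]'
python3 - <<'E'
from h import *
todo(494.6,14,60,np.pi/2)
E
```

```text
time: 20.65
tool_pos: [447.3, 316.1, 170.9]
tcp_rot: [-3.141, -0.0, 2.793]
contact_force: [-0.5, 0.3, -0.8]
grip_width: 53.7
finger_force: 30.0
time: 21.85
tool_pos: [447.3, 316.1, 170.8]
tcp_rot: [-3.141, 0.0, 1.98]
contact_force: [-0.4, -0.4, -1.0]
grip_width: 53.5
finger_force: 30.0
time: 23.05
tool_pos: [472.5, 153.2, 171.0]
tcp_rot: [-3.141, 0.0, 1.57]
contact_force: [0.6, 0.2, -1.1]
grip_width: 53.9
finger_force: 30.0
time: 23.65
tool_pos: [493.9, 16.6, 171.0]
tcp_rot: [3.141, 0.001, 1.566]
contact_force: [0.4, 0.2, -1.1]
grip_width: 53.4
finger_force: 30.0
t 23.65 pos [493.9  16.6 171. ] rot [3.141e+00 1.000e-03 1.566e+00] F [ 0.4  0.2 -1.1] w 53.4 | turn [ 0.    0.01 -0.06] shift [-0.088  0.024  3.701]
```

```bash
python3 -m pendant '[-0.09,0.02,0,0,0,-0.06,1,0,0,0.7,0,0,0,1,0,0,0.7,0,0,0,1,0,0,0.7,0,0,0,1,0,0,0.7,0,0,0,1,0,0,0.6,0,0,0,1,0,0,0.45,0,0,0,1,0,0,0,0,0,0,1]'
python3 - <<'E'
from h import *
np.set_printoptions(suppress=True,precision=3)
todo(494.6,14,42.1,np.pi/2)
im=save("side","low2");capture("top")
cv2.imwrite("pics/low2_crop.png",cv2.resize(im[170:250,250:350,::-1],None,fx=6,fy=6,interpolation=cv2.INTER_CUBIC))
E
```

```text
time: 24.45
tool_pos: [492.8, 17.7, 54.3]
tcp_rot: [-3.138, -0.001, 1.575]
contact_force: [-0.8, -0.2, -0.7]
grip_width: 53.7
finger_force: 30.0
t 24.45 pos [492.8  17.7  54.3] rot [-3.138 -0.001  1.575] F [-0.8 -0.2 -0.7] w 53.7 | turn [-0.05 -0.01  0.06] shift [-0.123  0.061  0.407]
```

View pics/low2_crop.png

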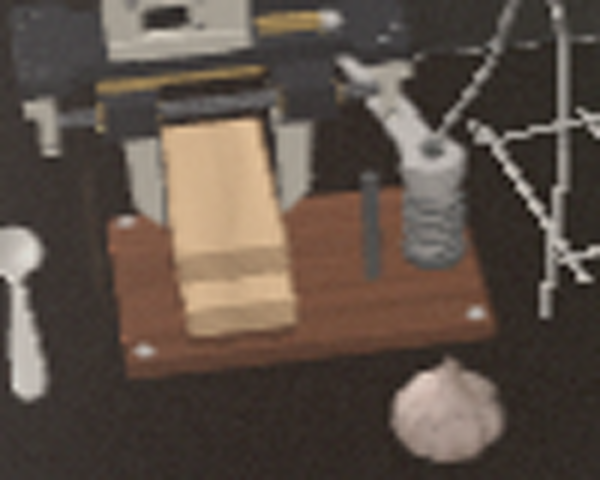

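Board 2 hovers over board 1, with corners at crop (182,279) and (290,269). It needs about +1.8 mm in x and -4.5 mm in y to sit exactly above. I'll place it, then grip both together.

```bash
python3 -m pendant '[-0.15,0.06,0,-0.05,0,0.04,1,0,0,0.12,0,0,0,1,0,0,0.12,0,0,0,1,0,0,0.08,0,0,0,1,0,0,0,0,0,0,1,0,0,0,0,0,0,1]'
python3 - <<'E'
from h import *
todo(494.6,13.4,42.1,np.pi/2)
E
```

```text
time: 25.15
tool_pos: [496.2, 12.1, 46.4]
tcp_rot: [3.138, -0.0, 1.571]
contact_force: [-0.2, -0.2, -1.4]
grip_width: 53.8
finger_force: 30.0
t 25.15 pos [496.2  12.1  46.4] rot [ 3.138 -0.     1.571] F [-0.2 -0.2 -1.4] w 53.8 | turn [ 0.06 -0.    0.  ] shift [ 0.042 -0.052  0.142]
```

```bash
python3 -m pendant '[0.04,-0.05,0.05,0.04,0,0,1,0,0,0.05,0,0,0,1,0,0,0.04,0,0,0,1,0,0,0,0,0,0,1,0,0,0,0,0,0,1]'
python3 - <<'E'
from h import *
todo(494.6,13.4,42.1,np.pi/2)
E
```

```text
time: 25.65
tool_pos: [494.7, 13.3, 42.2]
tcp_rot: [3.14, -0.0, 1.571]
contact_force: [0.3, -0.8, -0.9]
grip_width: 53.6
finger_force: 30.0
t 25.65 pos [494.7  13.3  42.2] rot [ 3.14  -0.     1.571] F [ 0.3 -0.8 -0.9] w 53.6 | turn [ 0.02 -0.    0.  ] shift [ 0.002 -0.004  0.002]
```

```bash
python3 -m pendant '[0,0,0.02,0,0,0,1,0,0,0,0,0,0,-0.4,0,0,0,0,0,0,-0.5,0,0,0,0,0,0,-0.5,0,0,0.2,0,0,0,-0.5,0,0,0.2,0,0,0,-0.5,0,0,0.17,0,0,0,-0.5,0,0,0,0,0,0,-0.5,0,0,0,0,0,0,1,0,0,0,0,0,0,1,0,0,0,0,0,0,1,0,0,0,0,0,0,1]'
python3 - <<'E'
from h import *
np.set_printoptions(suppress=True,precision=3)
todo(493.6,15.7,24,np.pi/2)
im=save("side","grip2");capture("top")
cv2.imwrite("pics/grip2_crop.png",cv2.resize(im[170:250,250:350,::-1],None,fx=6,fy=6,interpolation=cv2.INTER_CUBIC))
E
```

```text
time: 26.85
tool_pos: [494.9, 13.3, 24.7]
tcp_rot: [3.14, -0.0, 1.571]
contact_force: [0.9, 0.8, -0.8]
grip_width: 54.0
finger_force: 30.0
t 26.85 pos [494.9  13.3  24.7] rot [ 3.14  -0.     1.571] F [ 0.9  0.8 -0.8] w 54.0 | turn [ 0.03 -0.    0.  ] shift [ 0.078 -0.043  0.022]
```

View pics/grip2_crop.png

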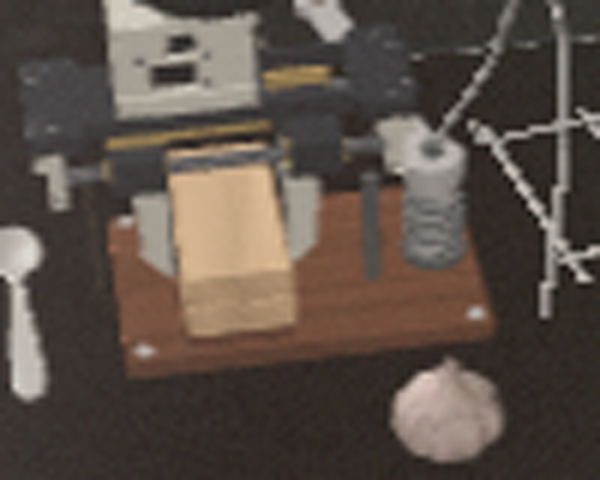

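Both boards are flush and gripped together at (494.9, 13.3). Now I'll shift the pile about +2.4 mm in y and -0.8 mm in x, and release.

```bash
python3 -m pendant '[0,0,-0.05,0,0,0,1,0.08,-0.03,0,0,0,0,1,0,0,0,0,0,0,1,0,0,0,0,0,0,1]'
python3 - <<'E'
from h import *
todo(494.1,15.7,24.7,np.pi/2)
E
```

```text
time: 27.35
tool_pos: [493.7, 15.9, 25.9]
tcp_rot: [3.14, -0.0, 1.571]
contact_force: [-0.2, 0.1, -2.4]
grip_width: 53.8
finger_force: 30.0
t 27.35 pos [493.7  15.9  25.9] rot [ 3.14  -0.     1.571] F [-0.2  0.1 -2.4] w 53.8 | turn [ 0.02 -0.    0.01] shift [-0.006  0.015  0.041]
```

```bash
python3 -m pendant '[0,0,0.05,0,0,0,1,0,0,0,0,0,0,1,0,0,0,0,0,0,-0.4,0,0,0,0,0,0,-0.5,0,0,0,0,0,0,-0.5,0,0,-0.3,0,0,0,-0.5,0,0,-0.7,0,0,0,-0.5,0,0,-1,0,0,0,-1,0,0,-1,0,0,0,-1,0,0,-1,0,0,0,-1,0,0,-1,0,0,0,-1]'
python3 -m pendant '[0.9,0,0,0,0,-0.8,-1,0.9,0,0,0,0,-0.8,-1,0.9,0,0,0,0,-0.8,-1,0.9,0,0,0,0,-0.7,-1,0.9,0,0,0,0,0,-1,0.9,0,0,0,0,0,-1,0,0.5,0,0,0,0,-1,0,0.5,0,0,0,0,-1,0,0.5,0,0,0,0,-1,0,0,0,0,0,0,-1]'
python3 - <<'E'
from h import *
np.set_printoptions(suppress=True,precision=3)
todo(562.5,181.9,82,1.788)
capture("side");capture("top")
PILE=[box(-58,58,-27,27,20,56)]
for c in("side","top"):
    q=proj(c,[[493,15,45]])[0]; m=0
    for t in("board_left","board_right"):
        for r in regions_of(c,t):
            if np.hypot(*(np.array(r["location"])-q))<15: m=np.maximum(m,r["pixels"].astype(float)); print(c,t,r["score"],r["pixels"].sum())
    if np.ndim(m): print(c,*fit({c:m},PILE,(494,15,1.56)))
E
```

```text
time: 28.45
tool_pos: [493.4, 15.7, 176.5]
tcp_rot: [3.139, 0.0, 1.571]
contact_force: [0.8, -0.6, -0.6]
grip_width: 91.3
finger_force: 0.0
time: 29.45
tool_pos: [518.1, 185.8, 175.0]
tcp_rot: [3.139, 0.0, 1.787]
contact_force: [-0.0, -0.3, 0.0]
grip_width: 91.7
finger_force: 0.0
t 29.45 pos [518.1 185.8 175. ] rot [3.139 0.    1.787] F [-0.  -0.3  0. ] w 91.7 | turn [ 0.04  0.   -0.01] shift [-0.446  1.416  3.101]
side board_left 0.59 503
side board_right 0.22 439
side [493.662  35.582   1.567] 0.1594634974073999
top board_left 0.91 414
top board_right 0.52 23
top [491.779  16.      1.574] 0.17492873686085872
```

```bash
python3 - <<'E'
from h import *
np.set_printoptions(suppress=True,precision=3)
im=capture("side")
q=proj("side",[[493,15,45]])[0]
L=mask("side","board_left",q)
PILE=[box(-58,58,-27,27,20,56)]
# colour: light wood (bright, warm) around the pile
a=im.astype(float); col=((a[:,:,0]>150)&(a[:,:,0]-a[:,:,2]>35)).astype(float)
w=np.zeros_like(col);w[int(q[1])-35:int(q[1])+35,int(q[0])-30:int(q[0])+30]=1
n,lab,st,_=cv2.connectedComponentsWithStats((col*w).astype(np.uint8)); k=1+st[1:,4].argmax(); c=(lab==k).astype(float)
print(q,"L",L.sum(),"col",c.sum(),st[k],"model",render("side",PILE,(493,15.5,1.571)).sum(),"top one",render("side",BOARD,(493,15.5,1.571),38).sum())
print(fit({"side":c},PILE,(494,15,1.56)), fit({"side":L},BOARD,(494,15,1.56),38))
E
```

```text
[286.891 206.818] L 430.0 col 557.0 [277 193  22  32 557] model 597.2313725490196 top one 499.7686274509804
(array([493.256,  17.096,   1.564]), np.float64(0.075359041498056)) (array([492.309,  17.314,   1.568]), np.float64(0.14229192938209329))
```

The pile is at ≈ (493, 16.5), yaw ≈ 1.567, square on the bed within about 1 mm. Now the post.

```bash
python3 -m pendant '[-0.15,0.47,0,0.04,0,0,-1,-0.15,0.47,0,0,0,0,-1,-0.15,0.47,0,0,0,0,-1,0,0,0.7,0,0,0,-1,0,0,0.7,0,0,0,-1,0,0,0.7,0,0,0,-1,0,0,0.6,0,0,0,-1,0,0,0.4,0,0,0,-1,0,0,0,0,0,0,-1]'
python3 -m pendant '[0,0,0,0,0,0,1,0,0,0,0,0,0,1,0,0,0,0,0,0,1,0,0,0,0,0,0,1,0,0,0,0,0,0,1,0,0,0,0,0,0,1,0,0,0,0,0,0,1,0,0,0,0,0,0,1,0,0,0,0,0,0,1,0,0,0,0,0,0,1]'
python3 - <<'E'
from h import *
todo(562.5,181.9,82,1.788)
E
```

```text
time: 30.75
tool_pos: [559.9, 181.2, 80.0]
tcp_rot: [-3.137, 0.0, 1.787]
contact_force: [-0.3, 0.1, 0.4]
grip_width: 92.2
finger_force: 0.0
time: 31.75
tool_pos: [561.5, 181.6, 81.6]
tcp_rot: [-3.141, 0.0, 1.787]
contact_force: [3.3, 1.8, -2.0]
grip_width: 17.6
finger_force: 30.0
t 31.75 pos [561.5 181.6  81.6] rot [-3.141  0.     1.787] F [ 3.3  1.8 -2. ] w 17.6 | turn [-0.    0.   -0.01] shift [ 0.002  0.033 -0.014]
```

```bash
python3 -m pendant '[-0.014,-0.395,0,0,0,-1,1,-0.014,-0.395,0,0,0,-1,1,-0.014,-0.395,0,0,0,-1,1,-0.014,-0.395,0,0,0,-1,1,-0.014,-0.395,0,0,0,-1,1,-0.014,-0.395,0,0,0,-1,1,0,0,0,0,0,0,1]'
cat >> h.py <<'E'
def sw():
    o=get_obs(); t=np.array(o["tool_pos"]); d=t[:2]-[599.5,15.6]; a=np.arctan2(d[1],d[0])
    y=o["tcp_rot"][2]; F=R.from_euler("xyz",o["tcp_rot"]).inv().apply(o["contact_force"])
    print("r",np.hypot(*d).round(1),"angle",a.round(3),"keeper~",((a%6.283)-(1.571+.217)).round(3),"yaw",np.round(y%6.283,3),"z",t[2].round(1),"Ftool",F.round(1),"M",np.round(o["moment"],2),"w",np.round(o["grip_width"],1),o["finger_force"],o["time"])
E
python3 -c "from h import *; sw()"
```

```text
time: 32.45
tool_pos: [497.2, 151.0, 81.6]
tcp_rot: [-3.141, 0.002, 2.208]
contact_force: [6.5, -2.1, -8.5]
grip_width: 17.3
finger_force: 30.0
r 169.7 angle 2.218 keeper~ 0.43 yaw 2.208 z 81.6 Ftool [-5.5  4.   8.5] M [-0.27 -0.88  0.06] w 17.3 29.997814893722534 32.45
```

```bash
python3 -m pendant '[-0.014,-0.395,0,0,0,-1,1,-0.014,-0.395,0,0,0,-1,1,-0.014,-0.395,0,0,0,-1,1,-0.014,-0.395,0,0,0,-1,1,-0.014,-0.395,0,0,0,-1,1,-0.014,-0.395,0,0,0,-1,1,-0.014,-0.395,0,0,0,-1,1,-0.014,-0.395,0,0,0,-1,1,-0.014,-0.395,0,0,0,-1,1,-0.014,-0.395,0,0,0,-1,1,-0.014,-0.395,0,0,0,-1,1,0,0,0,0,0,0,1]'
python3 -c "from h import *; sw()"
```

```text
time: 33.65
tool_pos: [432.8, 42.9, 81.7]
tcp_rot: [3.141, 0.004, 2.974]
contact_force: [11.5, 2.6, -15.0]
grip_width: 17.3
finger_force: 30.0
r 168.9 angle 2.979 keeper~ 1.191 yaw 2.974 z 81.7 Ftool [-10.8   4.5  15. ] M [ 0.46 -1.64 -0.15] w 17.3 29.996646344661713 33.65
```

```bash
python3 -m pendant '[-0.04,-0.395,0.02,0,0,-1,1,-0.04,-0.395,0.02,0,0,-1,1,0,0,0,0,0,0,1,0,0,0,0,0,0,1]'
python3 -c "from h import *; sw()"
```

```text
time: 34.05
tool_pos: [430.8, 20.1, 81.4]
tcp_rot: [3.141, 0.002, 3.112]
contact_force: [3.7, 5.0, 4.0]
grip_width: 17.5
finger_force: 30.0
r 168.8 angle 3.115 keeper~ 1.327 yaw 3.112 z 81.4 Ftool [-3.6  5.2 -4. ] M [ 0.7  -0.34 -0.16] w 17.5 30.000686645507812 34.05
```

Close to the stop. I'll push in small steps and watch the tangential force.

```bash
python3 -m pendant '[0,-0.1,0,0,0,-0.25,1,0,-0.05,0,0,0,-0.1,1,0,0,0,0,0,0,1,0,0,0,0,0,0,1]'
python3 -c "from h import *; sw()"
python3 -m pendant '[0,-0.06,0,0,0,0,1,0,0,0,0,0,0,1,0,0,0,0,0,0,1]'
python3 -c "from h import *; sw()"
```

```text
time: 34.45
tool_pos: [430.7, 16.5, 81.4]
tcp_rot: [3.14, 0.002, 3.137]
contact_force: [2.8, 8.1, 2.6]
grip_width: 17.8
finger_force: 30.0
r 168.8 angle 3.136 keeper~ 1.348 yaw 3.137 z 81.4 Ftool [-2.7  8.1 -2.6] M [ 1.2  -0.4  -0.26] w 17.8 30.002715289592743 34.45
time: 34.75
tool_pos: [430.7, 15.9, 81.4]
tcp_rot: [3.138, 0.002, 3.137]
contact_force: [4.1, 15.9, 3.6]
grip_width: 17.4
finger_force: 30.0
r 168.8 angle 3.14 keeper~ 1.352 yaw 3.137 z 81.4 Ftool [-4.1 15.9 -3.6] M [ 2.31 -0.56 -0.12] w 17.4 30.00975340604782 34.75
```

The force jumped from 8 to 16 N for 0.6 mm of travel, so the arm is against its stop. One last look.

```bash
python3 - <<'E'
from h import *
np.set_printoptions(suppress=True,precision=3)
im=save("side","end")
cv2.imwrite("pics/end_crop.png",cv2.resize(im[140:290,240:420,::-1],None,fx=4,fy=4,interpolation=cv2.INTER_CUBIC))
sw()
E
```

```text
r 168.8 angle 3.14 keeper~ 1.352 yaw 3.137 z 81.4 Ftool [-3.  15.9 -4.4] M [ 2.34 -0.54 -0.24] w 17.4 30.009417235851288 34.8
```

View pics/end_crop.png

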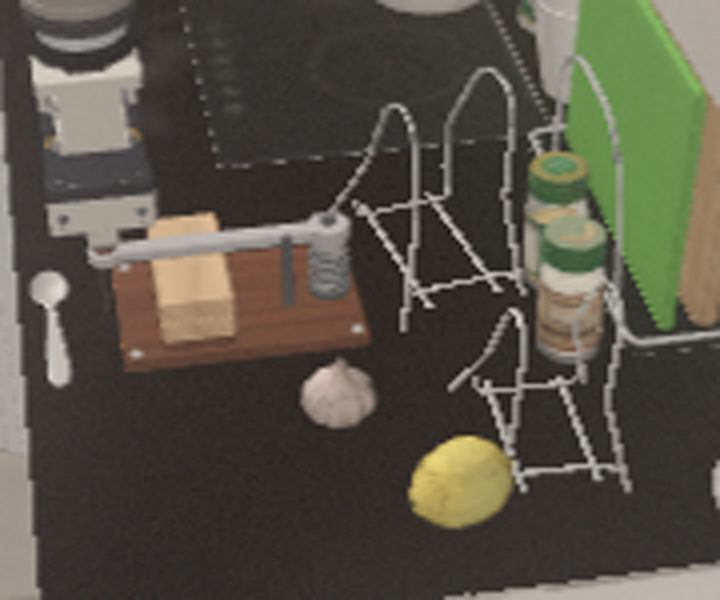

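The arm lies over the middle of the square pile, from (100,255) to (328,225) in the crop, and touches the stop pin at (288,265). The gripper still holds the post, and the garlic, lemon, jars and spoon have not moved.

```bash
python3 -c "
from plant import *
print(close_job())"
```

```text
the job is handed in; nothing more can be done
None
```

The job is handed in at about 35 s of the 72 s limit: both boards are piled on the bed, square to within about 1–2 mm by camera fit, and the keeper arm is held against its stop by the post with about 16 N; the garlic, lemon, jars and spoon looked unmoved in the last view (the fork was out of frame).

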